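Lock the camera onto the imager's inclined photo port

ROBOT

A 6-joint arm with a two-finger parallel gripper is mounted at the origin on the work surface. World frame = base frame: x ahead of the robot, y to its left, z up, the work surface at z = 0. Lengths are in m, angles in rad, forces in N, time in s.
With the tool pointing down it reaches from about 0.375 to 0.9 m from the base axis. Payload 3.1 kg.
Tool frame: the origin (TCP) lies on the centre line of the jaws, within the pads' length; the fingertips stand robot.tip_reach ahead of it and the grasp point (between the pads) is the TCP (robot.tip_reach is the distance from the TCP to the fingertips, in m); z points along the fingers, y is the direction in which the jaws open and shut (so a half turn about z gives the same grasp; the last joint's range is limited). The gripper opens to 87 mm and grips with 3 to 60 N. Pads are 19 mm wide; open, the fingers measure 117 mm over their backs; the gripper's body (75 mm by 190 mm) begins 51 mm behind the grasp point.
Start: joints at [1.111, 0.527, 1.433, -0, 1.181, -0.178], TCP at [0.174, 0.6, 0.242] pointing down, gripper open.
Joint ranges: [-3.08, 3.08], [-0.75, 2.2], [0.22, 2.44], [-1.43, 4.57], [0, 2.65], [-2.85, 2.85]. Speed limits (rad/s): [2.79, 2.79, 3.14, 3.14, 3.14, 3.14].

INTERFACE

Orientations are given as a unit quaternion [x, y, z, w].
In Python, from rig import telemetry, viewer, robot gives the robot as it stands. The module is installed in compiled form; this text tells all that it offers.
- The arm moves only by the tool step_arm, never from a script. Its argument "targets" is a list of rows, each an object of numbers: "dx", "dy", "dz": the shift along the tool's x, y, z in m; "rx", "ry", "rz": the turn, a rotation vector about the tool's x, y, z in degrees. In form: [{"dx": .., "dy": .., "dz": .., "rx": .., "ry": .., "rz": ..}, ...]. A call has exactly 5 rows; each row is the pose to reach, as a shift and turn from the pose measured when the call began, along the tool's axes at that moment; what a row does not reach only later rows make up. A row lasts 1/8 s, in which the tool goes at most 62.5 mm and 10.7 degrees, less where a joint would pass 70% of its speed; a pose out of reach is approached as far as the arm can. A call with a gripper value outside its range is refused whole. "gripper" is the opening, from 0 (shut) to 1 (fully open), set as the call begins (left out, the last holds). The fingers move at their own pace and stop on an object; "force" is the grip in N (left out, the last holds). Time passes only in rows, so rows that repeat a pose let the fingers close, or fill a call up. It gives the time, the measured TCP pose, the force and the opening at its end, in the units of the state.
- telemetry.get_obs(): the state, without advancing time (a new reading comes with each control period).
- viewer.camera(name): name is "side" or "top"; returns a dict with "img" (384x512x3 uint8, blue, green, red), "depth" (384x512 float32, m along the optical axis (not along the pixel's ray), 0 where there is no reading), "K" (3x3 intrinsics, pixels), "R" (3x3) and "t" (3): a world point X has camera coordinates R X + t. Camera axes: x right, y down, z forward; pixel columns grow to the right and rows downward; lengths in m; the calibration is good to about 2 mm. A picture is of the moment at which its call begins.
- robot.hand_in(): hands the job in, once; it reports no verdict.
The state is a dict: "time": time; "q": joint angles; "joint_velocities": joint speeds; "joint_torque": joint torques, N m; "position": TCP position; "tool_rot": TCP orientation; "ft_force": force on the tool from outside, world axes, zero at the start; "moment": the same for the moment, N m; "grip_width": finger opening in m.
Only numpy, scipy, OpenCV 4.12 (cv2) and the standard library are available. Lean on these libraries where they do the work, as an engineer would, in place of code of your own. Each camera call takes 0.05 s, during which the arm holds its last target.

TASK

Fit the camera on the slide imager: pick up the box-shaped camera that stands on the bench, slip its slotted round skirt over the imager's inclined photo port so that it hangs on the port's two side lugs, then twist it clockwise (seen looking down onto the camera) until the lugs drop into the locking notches and it sits home, square to the imager. Let go and leave it locked there. Do not disturb the other things on the bench.

Things in the scene. Friction and masses are not known exactly. Their poses are not given: they have to be found in the camera images.
- camera: The camera: black box body 58 (its x) x 46 (its y) mm, spanning z = 48 to 104 mm, on a round aluminium skirt (tube, 60 mm outside, 41 mm inside, z = 0 to 42, closed above). About 0.3 kg. It stands upright on the bench at the left or the right. Origin: centre of the skirt's lower rim; z up the skirt's axis. Both pairs of flat sides can be gripped. Half a turn about z leaves it the same.
- camera_grip (a point): Middle of the camera's box body, on its axis, 76 mm above the rim; axes as the camera's.
- camera_entry (a point): Mouth of one J-shaped slot through the skirt wall, at the rim, 25 mm from the axis, 38 deg counter-clockwise from the camera's +x (seen from above, body end up); its twin is half a turn on. Entry slot about 14 mm wide, up to z = 18 mm. From its top a level run (open from z = 6 to 18) leads counter-clockwise to the locking notch.
- camera_notch (a point): Middle of that slot's locking notch, at the camera's +y (twin at -y), 25 mm from the axis, z = 22 mm: about 14 mm wide, its ceiling at z = 26 mm, 8 mm above the run's. A lip, z = 0 to 6 mm, closes the skirt below run and notch.
- photo_port: The imager's port: a steel spigot with a black collar on a white 66 mm tube leaning 25 deg from vertical, out of the imager's front, roughly facing the robot. Origin: centre of the shoulder at the spigot's foot, 145 mm above the bench; z up along the spigot's axis, y level, x towards the imager and upward. Spigot 38 mm thick, 40 mm high, the last 6 mm tapered to 30 mm. Half a turn about z leaves it the same.
- port_lug (a point): End of one of the port's two lugs (round, 8 mm thick), on its +y side, 24 mm above the shoulder, 31 mm from the axis; its twin is on the -y side. The camera goes on along the port's z with the entry slots over the lugs: turned 52 deg counter-clockwise from the port's axes (or half a turn from that).
- port_seat (a point): Where the camera's rim centre is when locked: on the port's axis, 2 mm above the shoulder; axes as the port's and, when locked, the camera's (or half a turn off). Hung on the lugs, before the twist, the rim is 10 mm above the shoulder. Twisted 52 deg clockwise (play some 6 deg either way) it drops 8 mm; light pressing along the axis helps. Fit is loose: 1.5 mm sideways, it rocks a little.
- imager_front (a point): Middle of the lower edge of the front of the slide imager that carries the port, on the bench. White housing, fixed to the bench: 280 mm deep (towards this point's +x), 220 mm wide, 145 mm tall, black stage on top. x points from the front into the imager, z up; the port's origin is at x = -50, y = 0, z = 145 mm from here, so the port stands out in front.
- lens_tube: Bystander of similar size: a plain round black lens tube, 60 mm in diameter, 100 mm tall, waisted, without slots, standing upright on the other side of the bench. Origin: centre of its underside.
- dish: Bystander: flat clear dish, 90 mm in diameter, 14 mm tall. Origin: centre of its underside.
- slide_box: Bystander: closed grey slide box 100 x 160 x 34 mm. Origin: centre of its underside.
- jar: Bystander: amber jar, 64 mm in diameter, 80 mm tall. Origin: centre of its underside.
- objective: Bystander: steel objective, 34 mm in diameter, 58 mm tall. Origin: centre of its underside.
- bottle: Bystander: white bottle, 68 mm in diameter, 130 mm tall. Origin: centre of its underside.
- adapter_ring: Bystander: flat brass ring, 60 mm in diameter, 10 mm tall, lying. Origin: centre of its underside.
There are look-alikes about, which are no part of the job. What is shaped like the camera but purple is not meant.

How it is judged:
On the way, in this order (a step that is already met when the one before it is completed fails the run):
1. the camera is hung on the port, lugs in the entry slots, not yet twisted (rim under 15.5 mm above the shoulder, still turned over 0.45 rad from square) (z of camera in the frame of photo_port between 0 and 0.0155 m and x of camera in the frame of photo_port between -0.005 and 0.005 m and y of camera in the frame of photo_port between -0.005 and 0.005 m and angle between the z axis of camera and the z axis of photo_port, either way round below 0.15 rad and angle between the y axis of camera and the y axis of photo_port, either way round above 0.45 rad), for 0.05 s.
2. the camera is twisted and dropped into the locking notches (z of camera in the frame of photo_port below 0.0055 m and angle between the y axis of camera and the y axis of photo_port, either way round below 0.2 rad), for 0.1 s.
At the end, for the whole second after the job is handed in: The camera is locked on the photo port: rim less than 5.5 mm above the shoulder, centred within 5 mm, axis within 0.15 rad of the port's, turned to within 0.2 rad of square with the port, released and at rest (all of step 2 and z of camera in the frame of photo_port above -0.002 m and x of camera in the frame of photo_port between -0.005 and 0.005 m and y of camera in the frame of photo_port between -0.005 and 0.005 m and angle between the z axis of camera and the z axis of photo_port, either way round below 0.15 rad and linear speed of camera below 0.02 m/s); the robot touches nothing.
It fails at once if a bystander is moved more than 30 mm (distance of any of lens_tube, dish, slide_box, jar, objective, bottle, adapter_ring from where it was at the start of the episode above 0.03 m).
It fails at once if the lens tube, jar, bottle or objective is knocked over (angle between any of lens_tube, jar, bottle, objective's own z axis and vertical above 0.5 rad).
It also fails if it takes over 48 s, if anything falls off the work surface, if the arm or the gripper's body presses on something with over 40 N, if the wrist force passes 120 N, or if a joint passes its speed limit or range.

## Working session

There is one attempt and no reset: what is moved stays moved. The work goes in short steps, Python scripts to look and compute and a tool call to move; the robot and the scene stay as the last step left them, time stands still between calls to the robot, and variables do not carry over. Pictures are saved under pics/ and viewed, and the job is handed in when it is done.

Besides the shell and the picture viewer there is one more tool, called by a JSON object that holds its "op" and its "data". step_arm: Moves the arm, as the interface text tells. Its arguments: {"type":"object","properties":{"targets":{"type":"array"},"gripper":{"type":"number"},"force":{"type":"number"}},"required":["targets"]}

```bash
ls; mkdir -p pics
python3 - <<'E'
from rig import telemetry, viewer, robot
import cv2,numpy as np
o=telemetry.get_obs()
for k,v in o.items(): print(k,np.round(v,4))
print(robot.tip_reach)
for n in("side","top"):
    c=viewer.camera(n); cv2.imwrite(f"pics/{n}0.png",c["img"]); np.savez(f"{n}0.npz",**c)
    print(n,c["K"],c["R"],c["t"])
E
```

```text
pics
time 0.0
q [ 1.1105  0.5284  1.4339 -0.      1.1814 -0.1785]
joint_velocities [ 0.0003  0.0008  0.0008  0.001  -0.0002  0.0008]
joint_torque [ 0.00000e+00 -4.40053e+01 -1.76585e+01  6.34000e-02  5.84000e-02
 -2.00000e-04]
position [0.1735 0.5997 0.2406]
tool_rot [ 1.405e-01  9.901e-01 -1.000e-03 -3.000e-04]
ft_force [-0.2885 -0.2185  0.119 ]
moment [-0.0053 -0.0488 -0.0223]
grip_width 0.0869
0.019
side [[494.03441893   0.         259.01921202]
 [  0.         494.03441893 194.35898741]
 [  0.           0.           1.        ]] [[ 0.84531162 -0.53424979 -0.0050418 ]
 [-0.33011722 -0.51485846 -0.79116584]
 [ 0.42008437  0.67044606 -0.6115809 ]] [-0.47549279  0.28171199  1.23772321]
top [[400.46010164   0.         260.94206598]
 [  0.         400.46010164 183.26668466]
 [  0.           0.           1.        ]] [[ 0.00406366 -0.99997924  0.00500061]
 [-0.9928155  -0.00463246 -0.11956555]
 [ 0.11958624 -0.00447881 -0.99281371]] [-0.00442806  0.59490336  1.44792256]
```

View pics/side0.png

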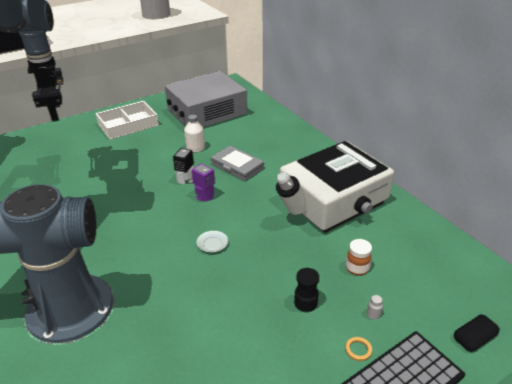

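View pics/top0.png

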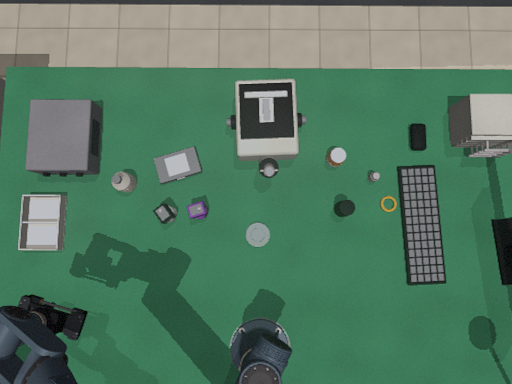

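The black box-and-skirt is at side (184,165) / top (165,213). The possible mix-ups are the purple look-alike at side (204,182) / top (198,210), and the lens tube at side (307,290) / top (345,208). By the description I want the black box on the aluminium skirt, so I'll check it in a close crop.

Run:
```python
import cv2,numpy as np
s=cv2.imread("pics/side0.png");t=cv2.imread("pics/top0.png")
def cr(im,x,y,w,h,f): return cv2.resize(im[y:y+h,x:x+w],(w*f,h*f),interpolation=cv2.INTER_CUBIC)
a=cr(s,160,135,65,75,6); b=cr(t,140,185,75,50,5)
cv2.imwrite("pics/c1.png",a);cv2.imwrite("pics/c2.png",cv2.resize(b,None,fx=2,fy=2))
cv2.imwrite("pics/c3.png",cr(s,265,135,135,95,5)); cv2.imwrite("pics/c4.png",cr(t,220,70,100,115,5))
```

```text
(no output)
```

View pics/c1.png

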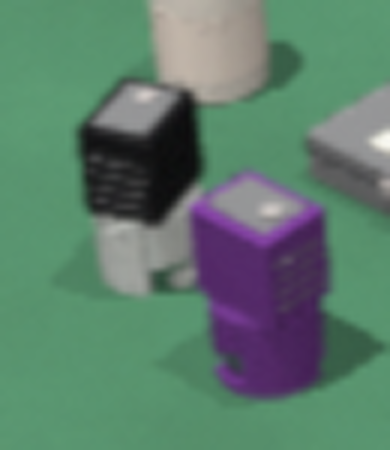

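View pics/c2.png

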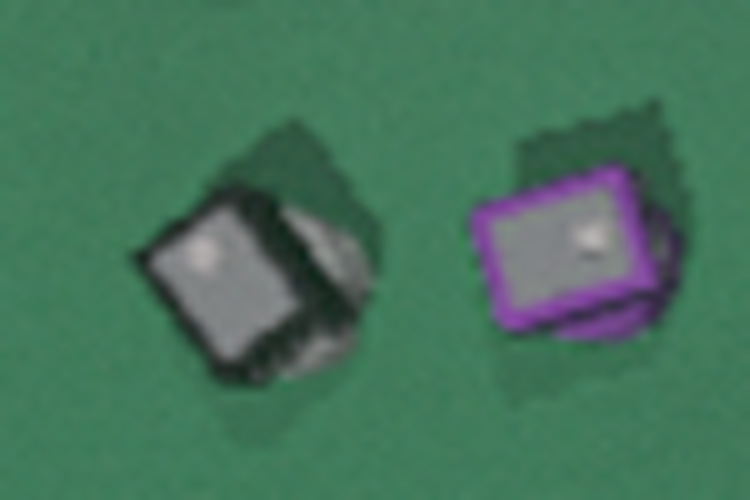

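View pics/c3.png

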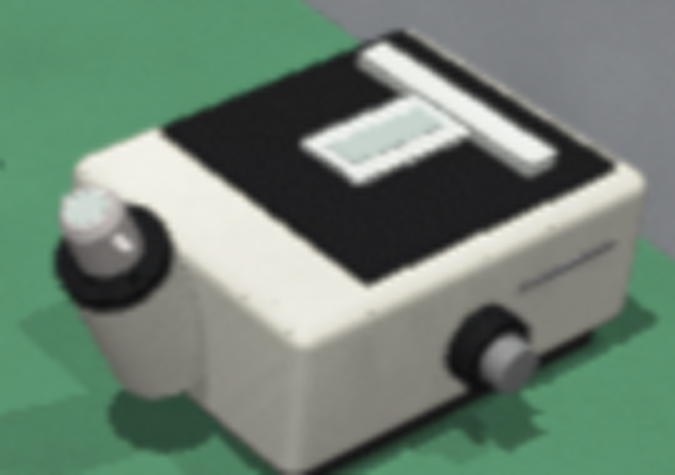

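View pics/c4.png

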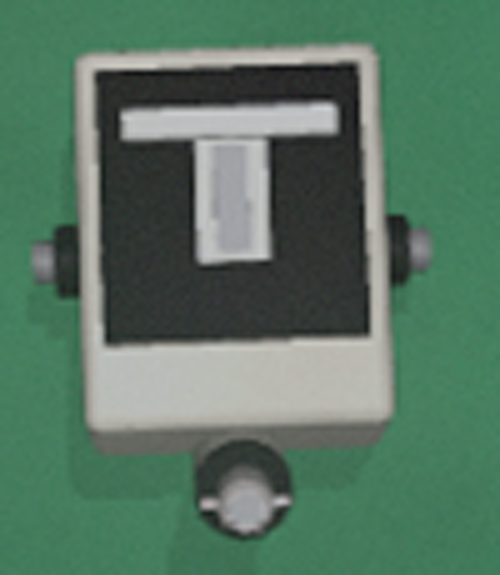

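```bash
cat > h.py <<'E'
import numpy as np,cv2
def pts(c,x0,x1,y0,y1):
    v,u=np.mgrid[y0:y1,x0:x1]; d=c["depth"][y0:y1,x0:x1]; m=d>0
    u,v,d=u[m],v[m],d[m]; K=c["K"]
    P=np.c_[(u-K[0,2])/K[0,0]*d,(v-K[1,2])/K[1,1]*d,d]
    return (P-c["t"])@c["R"], np.c_[u,v]
def ray(c,u,v,z):
    K=c["K"]; d=np.array([(u-K[0,2])/K[0,0],(v-K[1,2])/K[1,1],1])
    o=-c["R"].T@c["t"]; w=c["R"].T@d
    return o+w*(z-o[2])/w[2]
def proj(c,X):
    p=c["K"]@(c["R"]@np.asarray(X)+c["t"]); return p[:2]/p[2]
E
python3 - <<'E'
from h import *
for n,b,b2 in(("top",(148,183,198,232),(225,310,70,170)),("side",(170,197,140,175),(275,395,140,225))):
    c=dict(np.load(n+"0.npz"))
    P,uv=pts(c,*b); 
    print(n,"z hist",np.histogram(P[:,2],bins=np.arange(-.01,.13,.01)))
    m=(P[:,2]>.094)&(P[:,2]<.115); Q=P[m]; print("z",np.median(Q[:,2]))
    Q=Q[abs(Q[:,2]-np.median(Q[:,2]))<.006]
    r=cv2.minAreaRect(Q[:,:2].astype(np.float32)*1000); print("camtop",r,len(Q), Q.mean(0))
    P,uv=pts(c,*b2); m=(P[:,2]>.135)&(P[:,2]<.16)
    Q=P[m];print("z",np.median(Q[:,2]));r=cv2.minAreaRect(Q[:,:2].astype(np.float32)*1000); print("imager",r)
    print(cv2.boxPoints(r))
t=dict(np.load("top0.npz"));s=dict(np.load("side0.npz"))
# lugs: height approx 145+24*cos25
for u,v in((261.4,171),(276.6,170)): print(ray(t,u,v,.145+.024*np.cos(np.radians(25))))
E
```

```text
top z hist (array([423, 441,   7,   9,   9,  16,   9,  15,  13,  10,  29, 193,  10,
         0]), array([-0.01,  0.  ,  0.01,  0.02,  0.03,  0.04,  0.05,  0.06,  0.07,
        0.08,  0.09,  0.1 ,  0.11,  0.12,  0.13]))
z 0.10423695626587881
camtop ((480.43182373046875, 344.49212646484375), (58.995059967041016, 45.52763366699219), 38.934043884277344) 207 [0.48026166 0.34394557 0.1042511 ]
z 0.1386443976494682
imager ((786.3704833984375, -19.552978515625), (312.2584228515625, 190.72010803222656), 2.4533956050872803)
[[ 626.30237    69.036285]
 [ 634.46643  -121.509   ]
 [ 946.4386   -108.14224 ]
 [ 938.27454    82.403046]]
side z hist (array([177, 150,  24,  23,  48,  62,  58,  53,  53,  57,  75, 157,   1,
         0]), array([-0.01,  0.  ,  0.01,  0.02,  0.03,  0.04,  0.05,  0.06,  0.07,
        0.08,  0.09,  0.1 ,  0.11,  0.12,  0.13]))
z 0.10298774857786835
camtop ((470.498779296875, 302.04132080078125), (154.95584106445312, 64.39407348632812), 70.78936004638672) 183 [0.48128971 0.32128758 0.10311684]
z 0.13786415544725852
imager ((776.1341552734375, -27.951934814453125), (339.9592590332031, 192.7064666748047), 2.053255081176758)
[[ 602.81146    62.249336]
 [ 609.7159   -130.3334  ]
 [ 949.45685  -118.153206]
 [ 942.5524     74.429535]]
[ 0.62099533 -0.00262209  0.16675139]
[ 0.62467024 -0.05412766  0.16675139]
```

Run:
```python
from h import *
t=dict(np.load("top0.npz"));s=dict(np.load("side0.npz"))
print(ray(t,268,172,.181),ray(s,282.6,176,.181))
for u in (260,269,278): print(ray(t,u,170.5-(u-269)*.05,.1668))
for n,c,b in(("top",t,(225,310,70,150)),("side",s,(275,395,140,225))):
    P,uv=pts(c,*b); print(n,np.histogram(P[:,2],bins=np.arange(.12,.17,.003)))
def cr(im,x,y,w,h,f): return cv2.resize(im[y:y+h,x:x+w],(w*f,h*f),interpolation=cv2.INTER_CUBIC)
cv2.imwrite("pics/p1.png",np.hstack([cr(t["img"],248,150,40,40,10),cr(s["img"],270,165,40,40,10)]))
```

```text
[ 0.6155535  -0.02467326  0.181     ] [ 0.62139881 -0.03069951  0.181     ]
[0.62113632 0.0021215  0.1668    ]
[ 0.62282489 -0.02836731  0.1668    ]
[ 0.62451431 -0.05887134  0.1668    ]
top (array([121, 332, 477, 489, 774, 935, 500, 286, 197,  94,  13,   1,   0,
         0,   0,   0]), array([0.12 , 0.123, 0.126, 0.129, 0.132, 0.135, 0.138, 0.141, 0.144,
       0.147, 0.15 , 0.153, 0.156, 0.159, 0.162, 0.165, 0.168]))
side (array([ 159,  312,  633,  368,  624, 1054,  359,  244,  214,   78,   33,
         28,   24,   13,   14,   11]), array([0.12 , 0.123, 0.126, 0.129, 0.132, 0.135, 0.138, 0.141, 0.144,
       0.147, 0.15 , 0.153, 0.156, 0.159, 0.162, 0.165, 0.168]))
```

View pics/p1.png

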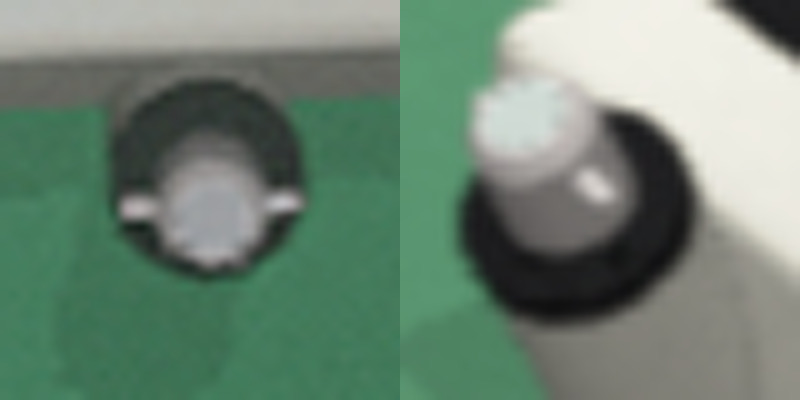

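```bash
cat >> h.py <<'E'
def portT(x,y,yaw):
    from scipy.spatial.transform import Rotation as R
    T=np.eye(4); T[:3,:3]=(R.from_euler('z',yaw)*R.from_euler('y',-np.radians(25))).as_matrix(); T[:3,3]=[x,y,.145]; return T
E
python3 - <<'E'
from h import *
from scipy.optimize import least_squares
t=dict(np.load("top0.npz"));s=dict(np.load("side0.npz"))
k=-.45
obs=[(t,(0,.031,.024),(259.8+k,170.9+k)),(t,(0,-.031,.024),(278.2+k,170.3+k)),(t,(0,0,.04),(269.1+k,171.5+k)),(t,(0,0,0),(268.6+k,167.9+k)),
 (s,(0,0,.04),(282.6+k,176.8+k)),(s,(0,-.031,.024),(289.5+k,183.5+k))]
def f(p,o=obs):
    T=portT(*p); return np.concatenate([proj(c,T[:3,:3]@np.array(l)+T[:3,3])-np.array(q) for c,l,q in o])
for o in(obs,obs[:4],obs[4:]):
    r=least_squares(lambda p:f(p,o),[.64,-.03,0.04]); print(r.x,np.degrees(r.x[2]),"\n",f(r.x,o).reshape(-1,2).round(2))
p=least_squares(f,[.64,-.03,.04]).x
T=portT(*p); F=12
def draw(c,x0,y0,w,h,fn):
    im=cv2.resize(c["img"][y0:y0+h,x0:x0+w],(w*F,h*F),interpolation=cv2.INTER_CUBIC)
    a=np.linspace(0,2*np.pi,60)
    for r,z in((.015,.04),(.019,.034),(.019,0),(.033,0)):
        L=np.array([((proj(c,T[:3,:3]@[r*np.cos(i),r*np.sin(i),z]+T[:3,3])-[x0,y0]+.5)*F-.5) for i in a]).astype(int)
        cv2.polylines(im,[L],True,(0,0,255),1)
    for y in(-.031,.031):
        q=((proj(c,T[:3,:3]@[0,y,.024]+T[:3,3])-[x0,y0]+.5)*F-.5).astype(int); cv2.circle(im,tuple(int(v) for v in q),3,(255,0,0),-1)
    return im
cv2.imwrite("pics/p2.png",np.hstack([draw(t,252,152,33,33,0),draw(s,272,165,33,33,0)]))
# imager edges yaw: stage front edge etc. via Canny on img top
E
```

```text
[ 0.63571807 -0.02613842  0.04829083] 2.766860600422773 
 [[ 0.   -0.36]
 [-0.13 -0.55]
 [ 0.03 -0.03]
 [ 0.05  0.3 ]
 [-1.08 -0.8 ]
 [ 0.66  1.3 ]]
[ 0.63517149 -0.02626481  0.03882014] 2.224230142399478 
 [[ 0.01 -0.29]
 [-0.12 -0.3 ]
 [ 0.02  0.14]
 [ 0.09  0.46]]
[ 0.6376046  -0.0259208   0.00651595] 0.37333664287325824 
 [[-0.71 -1.17]
 [ 0.7   1.12]]
```

View pics/p2.png

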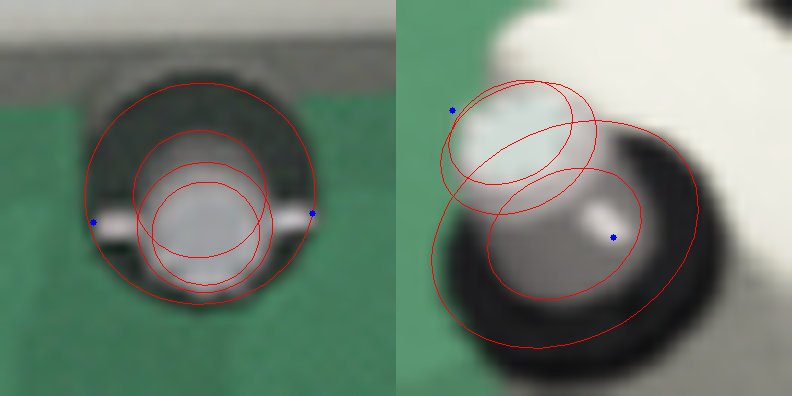

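Run:
```python
from h import *
t=dict(np.load("top0.npz"));s=dict(np.load("side0.npz"));F=12
a=np.radians(38.9);Rz=np.array([[np.cos(a),-np.sin(a),0],[np.sin(a),np.cos(a),0],[0,0,1]]);o=np.array([.4803,.3445,0])
def draw(c,x0,y0,w=33,h=33):
    im=cv2.resize(c["img"][y0:y0+h,x0:x0+w],(w*F,h*F),interpolation=cv2.INTER_CUBIC)
    def pl(L): 
        L=np.array([((proj(c,Rz@np.array(q)+o)-[x0,y0]+.5)*F-.5) for q in L]).astype(int);cv2.polylines(im,[L],True,(0,0,255),1)
    for z in(.104,.048): pl([(.029,.023,z),(-.029,.023,z),(-.029,-.023,z),(.029,-.023,z)])
    th=np.linspace(0,2*np.pi,60)
    for z in (0,.042): pl([(.03*np.cos(i),.03*np.sin(i),z) for i in th])
    for sg in(1,-1):
        pl([tuple(sg*.03*np.array([np.cos(b),np.sin(b)]))+(z,) for b,z in [(np.radians(d),zz) for d,zz in((25,0),(25,18/1e3),(77,.018),(77,.026),(103,.026),(103,.006),(51,.006),(51,0))]])
    return im
cv2.imwrite("pics/p3.png",np.hstack([draw(t,150,196),draw(s,168,145,33,42)[:33*F]]))
cv2.imwrite("pics/p4.png",draw(s,168,145,33,46))
```

```text
(no output)
```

View pics/p3.png

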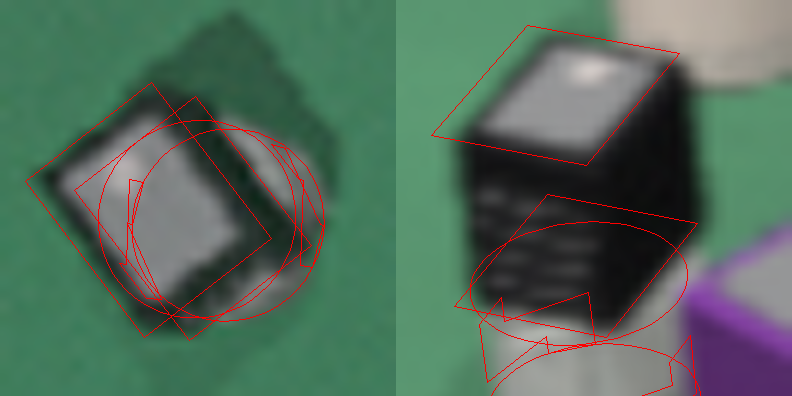

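View pics/p4.png

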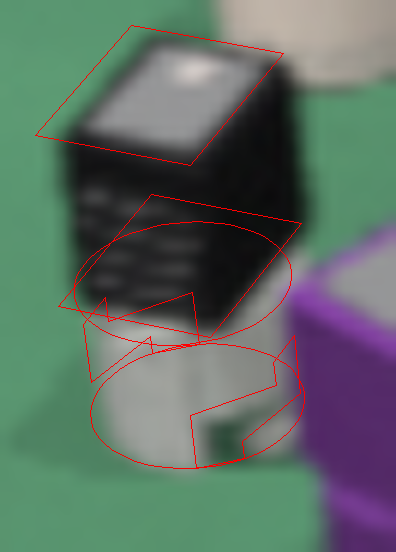

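```bash
cat >> h.py <<'E'
def rel(pos,Rm):
    "shift/turn in tool axes from present pose to target"
    from rig import telemetry
    from scipy.spatial.transform import Rotation as R
    o=telemetry.get_obs(); R0=R.from_quat(o["tool_rot"])
    d=R0.inv().apply(np.array(pos)-o["position"]); rv=np.degrees((R0.inv()*R.from_matrix(Rm)).as_rotvec())
    print("d(mm)",(d*1000).round(1),"r(deg)",rv.round(1)); return d,rv
def down(yang):
    y=np.array([np.cos(yang),np.sin(yang),0]); z=np.array([0,0,-1.]); return np.c_[np.cross(y,z),y,z]
E
python3 - <<'E'
from h import *
rel([.480,.3415,.22],down(np.radians(38.9)))
E
```

```text
d(mm) [-366.3 -162.8   20.9] r(deg) [-0.1  0.  35. ]
```

{"op": "step_arm", "data": {"targets": [{"dx": -0.05, "dy": -0.022, "dz": 0, "rx": 0, "ry": 0, "rz": 8}, {"dx": -0.1, "dy": -0.044, "dz": 0, "rx": 0, "ry": 0, "rz": 16}, {"dx": -0.15, "dy": -0.066, "dz": 0, "rx": 0, "ry": 0, "rz": 24}, {"dx": -0.2, "dy": -0.088, "dz": 0, "rx": 0, "ry": 0, "rz": 32}, {"dx": -0.25, "dy": -0.11, "dz": 0, "rx": 0, "ry": 0, "rz": 35}], "gripper": 1}}

```text
time: 0.72
position: [0.384, 0.4232, 0.2404]
tool_rot: [0.433, 0.902, -0.001, -0.0]
ft_force: [0.0, 0.2, -1.2]
grip_width: 0.0871
```

Run:
```python
from h import *
rel([.480,.3415,.22],down(np.radians(38.9)))
```

```text
d(mm) [-123.8   23.8   20.5] r(deg) [-0.1  0.  -0.2]
```

{"op": "step_arm", "data": {"targets": [{"dx": -0.05, "dy": 0.01, "dz": 0}, {"dx": -0.1, "dy": 0.019, "dz": 0.01}, {"dx": -0.124, "dy": 0.024, "dz": 0.02}, {"dx": -0.124, "dy": 0.024, "dz": 0.02}, {"dx": -0.124, "dy": 0.024, "dz": 0.02}]}}

```text
invalid input
```

Run:
```python
from h import *
from rig import viewer
rel([.480,.3415,.076],down(np.radians(38.9)))
L=[]
for n,x0,y0,w,h in(("top",130,170,80,80),("side",150,90,80,120)):
    c=viewer.camera(n); np.savez(n+"1.npz",**c); L.append(cv2.resize(c["img"][y0:y0+h,x0:x0+w],None,fx=5,fy=5,interpolation=cv2.INTER_CUBIC))
L[0]=cv2.copyMakeBorder(L[0],0,200,0,0,cv2.BORDER_CONSTANT)
cv2.imwrite("pics/g1.png",np.hstack(L))
```

```text
d(mm) [-123.7   24.1  164.5] r(deg) [-0.1  0.  -0.2]
```

View pics/g1.png

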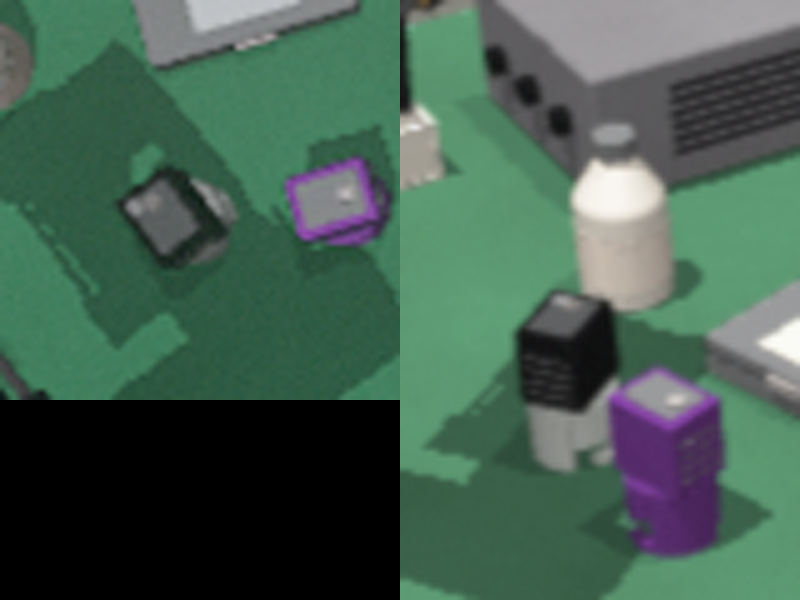

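The move call was refused because it needs all six fields. The pictures show the camera undisturbed (top crop (175,215)) and the arm still off to the side. I'll repeat the move.

{"op": "step_arm", "data": {"targets": [{"dx": -0.05, "dy": 0.01, "dz": 0, "rx": 0, "ry": 0, "rz": 0}, {"dx": -0.1, "dy": 0.019, "dz": 0.01, "rx": 0, "ry": 0, "rz": 0}, {"dx": -0.124, "dy": 0.024, "dz": 0.02, "rx": 0, "ry": 0, "rz": 0}, {"dx": -0.124, "dy": 0.024, "dz": 0.04, "rx": 0, "ry": 0, "rz": 0}, {"dx": -0.124, "dy": 0.024, "dz": 0.05, "rx": 0, "ry": 0, "rz": 0}]}}

```text
time: 1.45
position: [0.4822, 0.3389, 0.1894]
tool_rot: [0.435, 0.901, -0.002, 0.0]
ft_force: [-0.1, 0.1, -0.1]
grip_width: 0.0868
```

Run:
```python
from h import *
from rig import viewer
rel([.480,.3415,.076],down(np.radians(38.9)))
L=[]
for n,x0,y0,w,h in(("top",130,170,80,80),("side",150,90,80,120)):
    c=viewer.camera(n); np.savez(n+"1.npz",**c); L.append(cv2.resize(c["img"][y0:y0+h,x0:x0+w],None,fx=5,fy=5,interpolation=cv2.INTER_CUBIC))
L[0]=cv2.copyMakeBorder(L[0],0,200,0,0,cv2.BORDER_CONSTANT)
cv2.imwrite("pics/g2.png",np.hstack(L))
```

```text
d(mm) [  3.6   0.3 113.4] r(deg) [-0.2  0.1 -0.4]
```

View pics/g2.png

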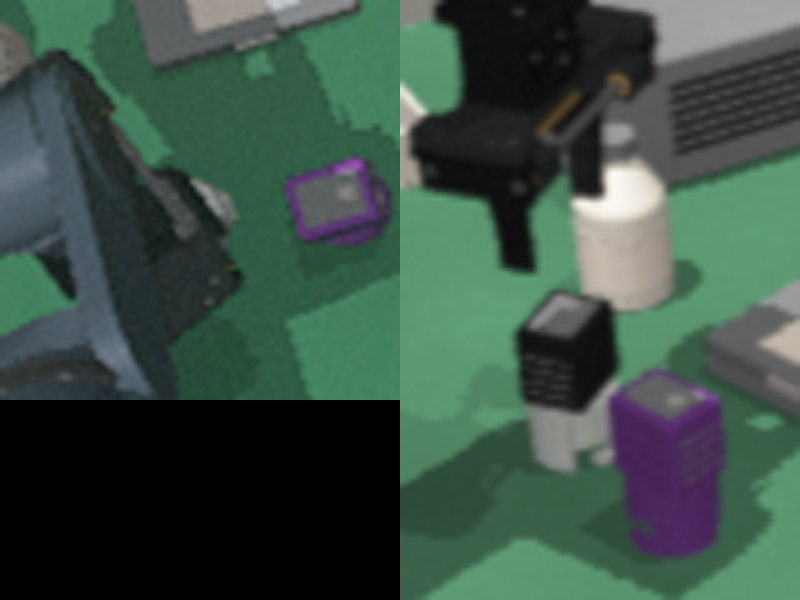

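Run:
```python
from h import *
s=dict(np.load("side1.npz"))
p=np.array([.4822,.3389,.1894]);y=np.array([np.cos(np.radians(38.7)),np.sin(np.radians(38.7)),0])
for sg,m in((1,(588,200)),(-1,(517,270))):
    q=proj(s,p+sg*y*.051-[0,0,.019]); print(q, np.array([150,90])+(np.array(m)+.5)/5-.5)
# box top centre side crop approx corners
c=[(518,330),(562,290),(617,302),(585,345)]
m=np.mean(c,0); uv=np.array([150,90])+(m+.5)/5-.5; print(uv, ray(s,*uv,.104)); print(proj(s,[.480,.3415,.104]))
```

```text
[187.07896705 127.6210892 ] [267.2 129.6]
[172.72484802 143.43476827] [253.  143.6]
[263.7  152.95] [0.70500265 0.19607671 0.104     ]
[181.21772207 152.843626  ]
```

Run:
```python
from h import *
s=dict(np.load("side1.npz"));t=dict(np.load("top0.npz"))
print(ray(s,183.7,152.95,.104))
# top0: box top corners from p3 crop (12x, origin 150,196)
c=np.array([(38,180),(152,90),(262,240),(150,330)])
for q in list(c)+[c.mean(0)]:
    uv=np.array([150,196])+(q+.5)/12-.5; print(uv,ray(t,*uv,.104))
F=14
im=cv2.resize(t["img"][192:236,145:189],None,fx=F,fy=F,interpolation=cv2.INTER_CUBIC); im2=cv2.resize(s["img"][138:182,162:206],None,fx=F,fy=F,interpolation=cv2.INTER_CUBIC)
cv2.imwrite("pics/b1.png",cv2.convertScaleAbs(im,alpha=1.5)); 
s0=dict(np.load("side0.npz"))
cv2.imwrite("pics/b2.png",cv2.convertScaleAbs(cv2.resize(s0["img"][138:182,162:206],None,fx=F,fy=F,interpolation=cv2.INTER_CUBIC),alpha=1.5))
```

```text
[0.4865177  0.33655599 0.104     ]
[152.70833333 210.54166667] [0.48878402 0.37685646 0.104     ]
[162.20833333 203.04166667] [0.51520711 0.3445321  0.104     ]
[171.375      215.54166667] [0.47160938 0.31106673 0.104     ]
[162.04166667 223.04166667] [0.44538593 0.34277283 0.104     ]
[162.08333333 213.04166667] [0.48019193 0.34379539 0.104     ]
```

View pics/b1.png

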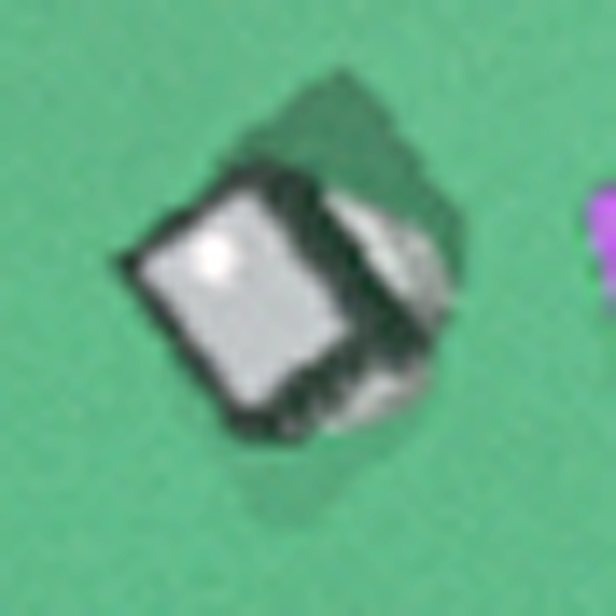

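View pics/b2.png

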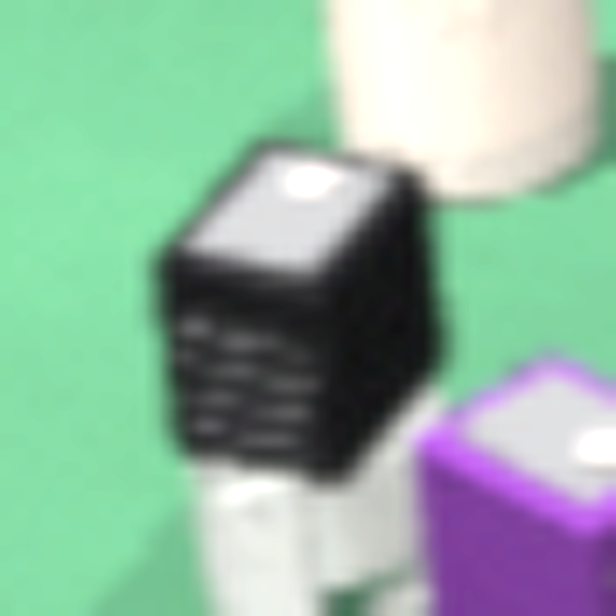

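{"op": "step_arm", "data": {"targets": [{"dx": 0.002, "dy": 0.001, "dz": 0.03, "rx": 0, "ry": 0, "rz": 0}, {"dx": 0.002, "dy": 0.001, "dz": 0.065, "rx": 0, "ry": 0, "rz": 0}, {"dx": 0.002, "dy": 0.001, "dz": 0.095, "rx": 0, "ry": 0, "rz": 0}, {"dx": 0.002, "dy": 0.001, "dz": 0.113, "rx": 0, "ry": 0, "rz": 0}, {"dx": 0.002, "dy": 0.001, "dz": 0.113, "rx": 0, "ry": 0, "rz": 0}]}}

```text
time: 2.17
position: [0.4804, 0.341, 0.0757]
tool_rot: [0.434, 0.901, -0.003, -0.001]
ft_force: [0.5, 0.9, 0.4]
grip_width: 0.087
```

Run:
```python
from h import *
from rig import viewer
rel([.4815,.3415,.076],down(np.radians(38.9)))
c=viewer.camera("side"); x0,y0,w,h=150,90,80,100
cv2.imwrite("pics/g3.png",cv2.resize(c["img"][y0:y0+h,x0:x0+w],None,fx=6,fy=6,interpolation=cv2.INTER_CUBIC))
```

```text
d(mm) [-0.4  1.2 -0.3] r(deg) [-0.4  0.1 -0.3]
```

View pics/g3.png

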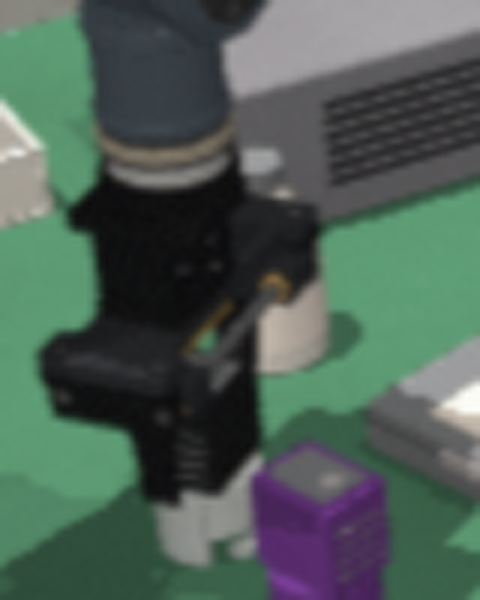

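The fingers straddle the camera body (crop (200,440)), so I'll close them.

{"op": "step_arm", "data": {"targets": [{"dx": 0, "dy": 0.001, "dz": 0, "rx": 0, "ry": 0, "rz": 0}, {"dx": 0, "dy": 0.001, "dz": 0, "rx": 0, "ry": 0, "rz": 0}, {"dx": 0, "dy": 0.001, "dz": 0, "rx": 0, "ry": 0, "rz": 0}, {"dx": 0, "dy": 0.001, "dz": 0, "rx": 0, "ry": 0, "rz": 0}, {"dx": 0, "dy": 0.001, "dz": 0, "rx": 0, "ry": 0, "rz": 0}], "gripper": 0, "force": 35}}

```text
time: 2.85
position: [0.4823, 0.3421, 0.0771]
tool_rot: [0.434, 0.901, -0.002, 0.0]
ft_force: [0.1, -0.7, 3.4]
grip_width: 0.0577
```

{"op": "step_arm", "data": {"targets": [{"dx": 0, "dy": 0, "dz": -0.03, "rx": 0, "ry": 0, "rz": 0}, {"dx": 0, "dy": 0, "dz": -0.08, "rx": 0, "ry": 0, "rz": 0}, {"dx": 0, "dy": 0, "dz": -0.13, "rx": 0, "ry": 0, "rz": 0}, {"dx": 0, "dy": 0, "dz": -0.19, "rx": 0, "ry": 0, "rz": 0}, {"dx": 0, "dy": 0, "dz": -0.23, "rx": 0, "ry": 0, "rz": 0}]}}

```text
time: 3.48
position: [0.4826, 0.343, 0.3093]
tool_rot: [0.434, 0.901, -0.001, 0.001]
ft_force: [1.0, 0.4, -3.5]
grip_width: 0.0578
```

```bash
cat >> h.py <<'E'
def hang(T,ang,h,off=(0,0,.0771)):
    "tool pose for camera at port frame T: rim height h, turned ang deg ccw; off: camera rim origin in tool frame"
    from scipy.spatial.transform import Rotation as R
    Rc=T[:3,:3]@R.from_euler('z',np.radians(ang)).as_matrix()
    # tool y = camera x, tool z = -camera z, tool x = camera y
    Rt=np.c_[Rc[:,1],Rc[:,0],-Rc[:,2]]
    return T[:3,3]+T[:3,2]*h-Rt@np.array(off),Rt
E
python3 - <<'E'
from h import *
T=portT(.6355,-.0262,np.radians(2.5))
p,R=hang(T,52,.10); print(p); rel(p,R)
E
```

```text
[ 0.56072554 -0.02946472  0.30550711]
d(mm) [-340.  -171.     4.9] r(deg) [-18.2 -17.3 -15.7]
```

{"op": "step_arm", "data": {"targets": [{"dx": -0.045, "dy": -0.022, "dz": 0, "rx": -3, "ry": -3, "rz": -3}, {"dx": -0.09, "dy": -0.045, "dz": 0, "rx": -6, "ry": -6, "rz": -5}, {"dx": -0.14, "dy": -0.07, "dz": 0, "rx": -9, "ry": -9, "rz": -8}, {"dx": -0.19, "dy": -0.095, "dz": 0, "rx": -12, "ry": -12, "rz": -11}, {"dx": -0.24, "dy": -0.12, "dz": 0, "rx": -15, "ry": -14, "rz": -13}]}}

```text
time: 4.1
position: [0.5369, 0.0793, 0.309]
tool_rot: [0.322, 0.93, 0.063, 0.166]
ft_force: [-0.7, 0.1, -3.2]
grip_width: 0.0576
```

Run:
```python
from h import *
T=portT(.6355,-.0262,np.radians(2.5))
p,R=hang(T,52,.08); print(p); rel(p,R)
```

```text
[ 0.56916986 -0.02909604  0.28738095]
d(mm) [-85.2 -71.3  30.4] r(deg) [-3.1 -3.4 -2.6]
```

{"op": "step_arm", "data": {"targets": [{"dx": -0.04, "dy": -0.035, "dz": 0.01, "rx": -2, "ry": -2, "rz": -1}, {"dx": -0.07, "dy": -0.06, "dz": 0.02, "rx": -3, "ry": -3, "rz": -2}, {"dx": -0.085, "dy": -0.071, "dz": 0.03, "rx": -3, "ry": -3.5, "rz": -2.5}, {"dx": -0.085, "dy": -0.071, "dz": 0.03, "rx": -3, "ry": -3.5, "rz": -2.5}, {"dx": -0.085, "dy": -0.071, "dz": 0.03, "rx": -3, "ry": -3.5, "rz": -2.5}]}}

```text
time: 4.72
position: [0.568, -0.0279, 0.2869]
tool_rot: [0.299, 0.93, 0.074, 0.202]
ft_force: [-0.8, 0.2, -3.6]
grip_width: 0.0577
```

Run:
```python
from h import *
from rig import viewer
T=portT(.6355,-.0262,np.radians(2.5))
p,R=hang(T,52,.08); rel(p,R)
L=[]
for n,x0,y0,w,h in(("top",228,130,66,66),("side",258,115,66,90)):
    c=viewer.camera(n); np.savez(n+"2.npz",**c); 
    im=cv2.resize(c["img"][y0:y0+h,x0:x0+w],None,fx=6,fy=6,interpolation=cv2.INTER_CUBIC);L.append(im)
L[0]=cv2.copyMakeBorder(L[0],0,L[1].shape[0]-L[0].shape[0],0,0,cv2.BORDER_CONSTANT)
cv2.imwrite("pics/q1.png",np.hstack(L))
```

```text
d(mm) [-1.7 -0.2  0.1] r(deg) [-0.2 -0.1 -0.1]
```

View pics/q1.png

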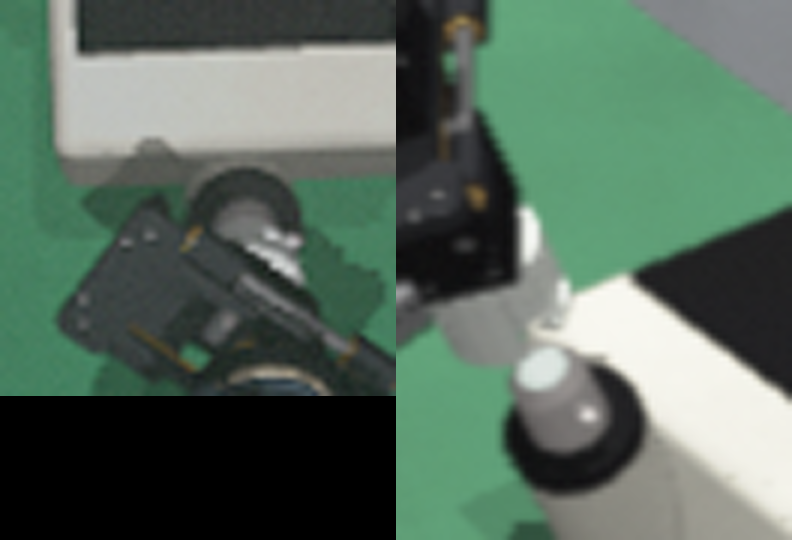

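```bash
cat >> h.py <<'E'
def overlay(c,x0,y0,w,h,F,T,tool=None,off=(0,0,.0771)):
    im=cv2.resize(c["img"][y0:y0+h,x0:x0+w],(w*F,h*F),interpolation=cv2.INTER_CUBIC)
    a=np.linspace(0,2*np.pi,60)
    def pl(L,col,cl=True):
        L=np.array([((proj(c,q)-[x0,y0]+.5)*F-.5) for q in L]).round().astype(int); cv2.polylines(im,[L],cl,col,1)
    circ=lambda M,r,z:[M[:3,:3]@np.array([r*np.cos(i),r*np.sin(i),z])+M[:3,3] for i in a]
    for r,z in((.015,.04),(.019,.034),(.033,0)): pl(circ(T,r,z),(0,0,255))
    for y in(-.031,.031): pl([T[:3,:3]@np.array([.004*np.cos(i),y,.024+.004*np.sin(i)])+T[:3,3] for i in a],(255,0,0))
    if tool is not None:
        from scipy.spatial.transform import Rotation as R
        Rt=R.from_quat(tool[1]).as_matrix(); M=np.eye(4); M[:3,:3]=np.c_[Rt[:,1],Rt[:,0],-Rt[:,2]]; M[:3,3]=tool[0]+Rt@np.array(off)
        for z in(0,.042): pl(circ(M,.03,z),(0,255,255))
        for sg in(1,-1): pl([M[:3,:3]@np.array([sg*.03*np.cos(np.radians(d)),sg*.03*np.sin(np.radians(d)),z])+M[:3,3] for d,z in((25,0),(25,.018),(77,.018),(77,.026),(103,.026),(103,.006),(51,.006),(51,0))],(255,0,255))
        pl([M[:3,:3]@np.array(q)+M[:3,3] for q in((.029,.023,.104),(-.029,.023,.104),(-.029,-.023,.104),(.029,-.023,.104))],(0,255,255))
    return im
E
python3 - <<'E'
from h import *
from rig import telemetry
o=telemetry.get_obs()
T=portT(.6355,-.0262,np.radians(2.5))
s=dict(np.load("side2.npz"));t=dict(np.load("top2.npz"))
cv2.imwrite("pics/q2.png",overlay(s,258,125,60,80,8,T,(o["position"],o["tool_rot"])))
cv2.imwrite("pics/q3.png",overlay(t,250,150,40,40,12,T,(o["position"],o["tool_rot"])))
E
```

```text
(no output)
```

View pics/q2.png

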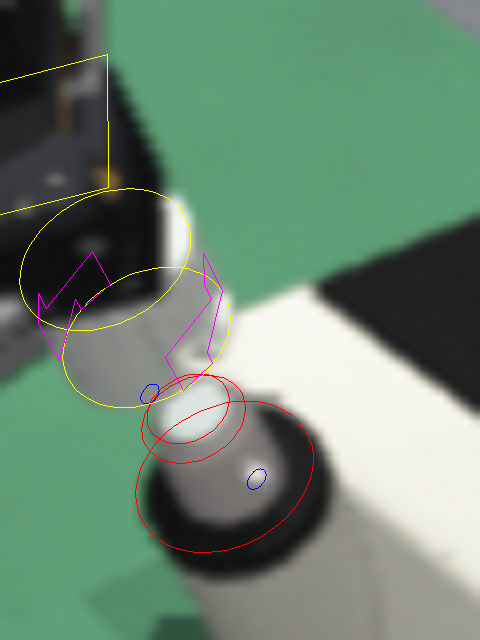

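View pics/q3.png

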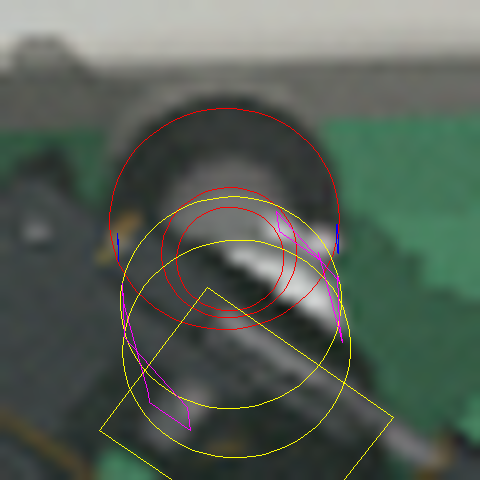

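Run:
```python
from h import *
T=portT(.6365,-.0268,np.radians(2.5))
p,R=hang(T,52,.045); rel(p,R)
```

```text
d(mm) [-2.5 -0.8 35.9] r(deg) [-0.1  0.  -0. ]
```

{"op": "step_arm", "data": {"targets": [{"dx": -0.0025, "dy": -0.001, "dz": 0.01, "rx": 0, "ry": 0, "rz": 0}, {"dx": -0.0025, "dy": -0.001, "dz": 0.02, "rx": 0, "ry": 0, "rz": 0}, {"dx": -0.0025, "dy": -0.001, "dz": 0.03, "rx": 0, "ry": 0, "rz": 0}, {"dx": -0.0025, "dy": -0.001, "dz": 0.036, "rx": 0, "ry": 0, "rz": 0}, {"dx": -0.0025, "dy": -0.001, "dz": 0.036, "rx": 0, "ry": 0, "rz": 0}]}}

```text
time: 5.45
position: [0.5848, -0.0291, 0.2547]
tool_rot: [0.298, 0.93, 0.074, 0.202]
ft_force: [1.3, -0.2, -2.5]
grip_width: 0.0576
```

Run:
```python
from h import *
from rig import viewer,telemetry
T=portT(.6365,-.0268,np.radians(2.5))
p,R=hang(T,52,.045); rel(p,R); o=telemetry.get_obs(); tl=(o["position"],o["tool_rot"])
s=viewer.camera("side");t=viewer.camera("top")
np.savez("side3.npz",**s);np.savez("top3.npz",**t)
a=overlay(s,262,145,50,60,8,T,tl); s2=s["img"][145:205,262:312]
cv2.imwrite("pics/r1.png",np.hstack([a,cv2.resize(s2,(400,480),interpolation=cv2.INTER_CUBIC)]))
a=overlay(t,250,150,40,40,10,T,tl)
cv2.imwrite("pics/r2.png",np.hstack([a,cv2.resize(t["img"][150:190,250:290],(400,400),interpolation=cv2.INTER_CUBIC)]))
```

```text
d(mm) [-0.4  0.4 -0.8] r(deg) [-0.1 -0.1 -0. ]
```

View pics/r1.png

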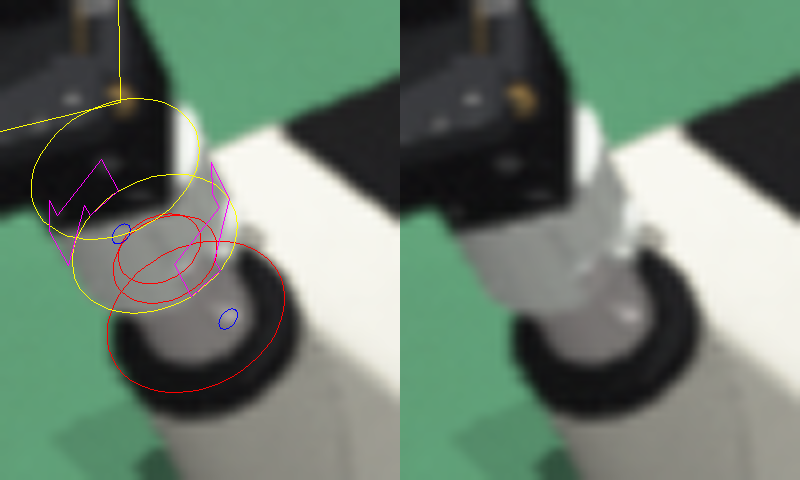

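View pics/r2.png

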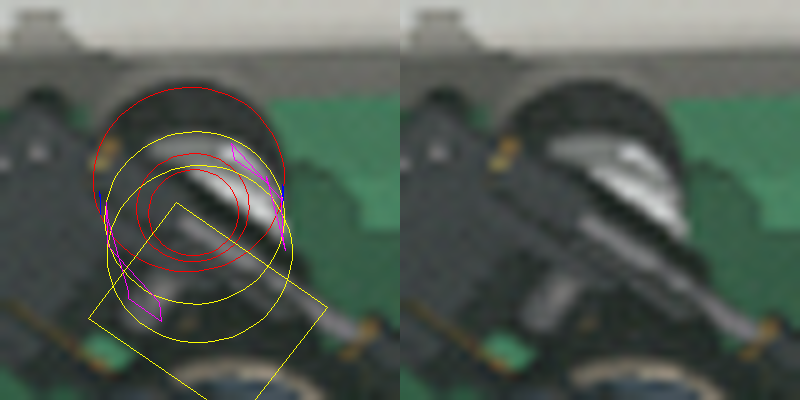

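{"op": "step_arm", "data": {"targets": [{"dx": -0.0005, "dy": 0.0005, "dz": 0.003, "rx": 0, "ry": 0, "rz": 0}, {"dx": -0.0005, "dy": 0.0005, "dz": 0.006, "rx": 0, "ry": 0, "rz": 0}, {"dx": -0.0005, "dy": 0.0005, "dz": 0.009, "rx": 0, "ry": 0, "rz": 0}, {"dx": -0.0005, "dy": 0.0005, "dz": 0.012, "rx": 0, "ry": 0, "rz": 0}, {"dx": -0.0005, "dy": 0.0005, "dz": 0.013, "rx": 0, "ry": 0, "rz": 0}]}}

```text
time: 6.18
position: [0.5911, -0.0289, 0.2437]
tool_rot: [0.298, 0.93, 0.074, 0.203]
ft_force: [-0.7, -0.6, -2.7]
grip_width: 0.0579
```

Run:
```python
from h import *
from rig import viewer,telemetry
T=portT(.6365,-.0268,np.radians(2.5))
p,R=hang(T,52,.030); rel(p,R); o=telemetry.get_obs(); tl=(o["position"],o["tool_rot"]); print(T[:3,:3].T@o["ft_force"],o["moment"])
s=viewer.camera("side")
a=overlay(s,262,145,50,60,8,T,tl); s2=s["img"][145:205,262:312]
cv2.imwrite("pics/r3.png",np.hstack([a,cv2.resize(s2,(400,480),interpolation=cv2.INTER_CUBIC)]))
```

```text
d(mm) [ 0.5 -0.2  1.6] r(deg) [-0.1 -0.  -0. ]
[-1.7651788  -0.5590326  -2.11419076] [-0.09736958  0.48837378  0.03369884]
```

View pics/r3.png

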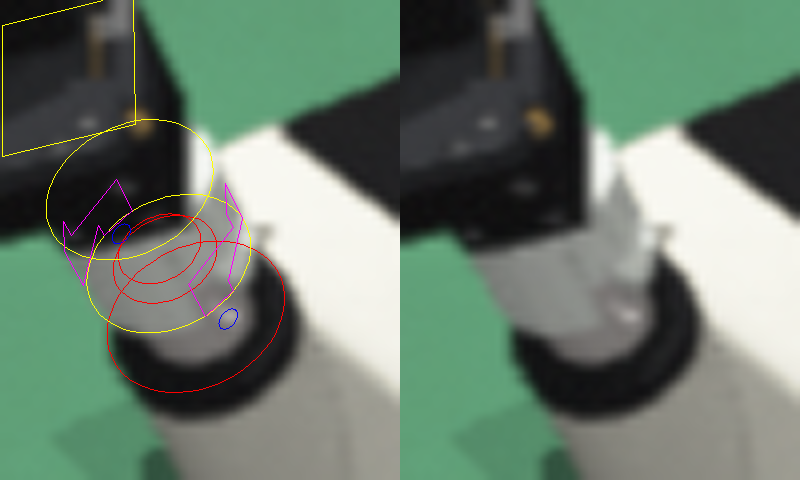

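{"op": "step_arm", "data": {"targets": [{"dx": 0.0005, "dy": 0, "dz": 0.003, "rx": 0, "ry": 0, "rz": 0}, {"dx": 0.0005, "dy": 0, "dz": 0.006, "rx": 0, "ry": 0, "rz": 0}, {"dx": 0.0005, "dy": 0, "dz": 0.009, "rx": 0, "ry": 0, "rz": 0}, {"dx": 0.0005, "dy": 0, "dz": 0.011, "rx": 0, "ry": 0, "rz": 0}, {"dx": 0.0005, "dy": 0, "dz": 0.011, "rx": 0, "ry": 0, "rz": 0}]}}

```text
time: 6.85
position: [0.5953, -0.0284, 0.2333]
tool_rot: [0.298, 0.93, 0.074, 0.203]
ft_force: [-0.4, -0.0, -3.2]
grip_width: 0.058
```

Run:
```python
from h import *
from rig import viewer,telemetry
T=portT(.6365,-.0268,np.radians(2.5))
p,R=hang(T,52,.010); rel(p,R); o=telemetry.get_obs(); tl=(o["position"],o["tool_rot"]); print(T[:3,:3].T@o["ft_force"],o["moment"])
s=viewer.camera("side")
a=overlay(s,262,145,50,60,8,T,tl); s2=s["img"][145:205,262:312]
cv2.imwrite("pics/r4.png",np.hstack([a,cv2.resize(s2,(400,480),interpolation=cv2.INTER_CUBIC)]))
```

```text
d(mm) [-0.1 -0.1 10.3] r(deg) [-0.1 -0.  -0. ]
[-1.71419021  0.0099844  -2.69944668] [-0.04289874  0.50780182  0.01521295]
```

View pics/r4.png

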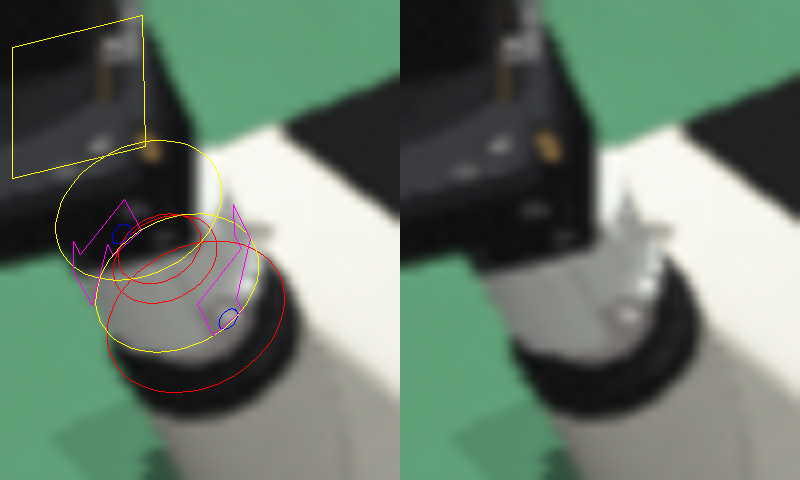

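{"op": "step_arm", "data": {"targets": [{"dx": 0, "dy": 0, "dz": 0.002, "rx": 0, "ry": 0, "rz": 0}, {"dx": 0, "dy": 0, "dz": 0.004, "rx": 0, "ry": 0, "rz": 0}, {"dx": 0, "dy": 0, "dz": 0.006, "rx": 0, "ry": 0, "rz": 0}, {"dx": 0, "dy": 0, "dz": 0.008, "rx": 0, "ry": 0, "rz": 0}, {"dx": 0, "dy": 0, "dz": 0.01, "rx": 0, "ry": 0, "rz": 0}]}}

```text
time: 7.52
position: [0.5996, -0.0282, 0.2243]
tool_rot: [0.298, 0.93, 0.074, 0.203]
ft_force: [-3.9, 0.7, 3.9]
grip_width: 0.0578
```

Run:
```python
from h import *
from rig import viewer,telemetry
T=portT(.6365,-.0268,np.radians(2.5))
p,R=hang(T,52,.010); rel(p,R); o=telemetry.get_obs(); tl=(o["position"],o["tool_rot"]); print(T[:3,:3].T@o["ft_force"],o["moment"])
```

```text
d(mm) [-0.1 -0.2  0.3] r(deg) [-0.1 -0.  -0. ]
[-1.81610448  0.89664568  5.16126195] [-0.10623364  0.62628705 -0.08979794]
```

{"op": "step_arm", "data": {"targets": [{"dx": 0, "dy": 0, "dz": 0, "rx": 0, "ry": 0, "rz": 8}, {"dx": 0, "dy": 0, "dz": 0, "rx": 0, "ry": 0, "rz": 16}, {"dx": 0, "dy": 0, "dz": 0, "rx": 0, "ry": 0, "rz": 24}, {"dx": 0, "dy": 0, "dz": 0, "rx": 0, "ry": 0, "rz": 32}, {"dx": 0, "dy": 0, "dz": 0, "rx": 0, "ry": 0, "rz": 40}]}}

```text
time: 8.15
position: [0.5998, -0.0286, 0.2244]
tool_rot: [0.6, 0.771, 0.139, 0.165]
ft_force: [0.2, -0.5, -2.5]
grip_width: 0.0578
```

Run:
```python
from h import *
from rig import viewer,telemetry
T=portT(.6365,-.0268,np.radians(2.5))
p,R=hang(T,0,.002); rel(p,R); o=telemetry.get_obs(); tl=(o["position"],o["tool_rot"]); print(T[:3,:3].T@o["ft_force"],T[:3,:3].T@o["moment"],o["q"])
```

```text
d(mm) [ 0.3 -0.2  8.4] r(deg) [-0.1  0.1 11.7]
[-0.88968124 -0.53615498 -2.32100142] [-0.22853874  0.54267864  0.04094867] [-0.30240616  0.4007398   1.83492135  0.29184442  0.51091359 -0.77719133]
```

{"op": "step_arm", "data": {"targets": [{"dx": 0, "dy": 0, "dz": 0.0005, "rx": 0, "ry": 0, "rz": 6}, {"dx": 0, "dy": 0, "dz": 0.0005, "rx": 0, "ry": 0, "rz": 12}, {"dx": 0, "dy": 0, "dz": 0.002, "rx": 0, "ry": 0, "rz": 12}, {"dx": 0, "dy": 0, "dz": 0.004, "rx": 0, "ry": 0, "rz": 12}, {"dx": 0, "dy": 0, "dz": 0.005, "rx": 0, "ry": 0, "rz": 12}]}}

```text
time: 8.78
position: [0.6019, -0.0285, 0.2196]
tool_rot: [0.677, 0.704, 0.155, 0.15]
ft_force: [-0.6, -0.1, -3.3]
grip_width: 0.0577
```

Run:
```python
from h import *
from rig import viewer,telemetry
T=portT(.6365,-.0268,np.radians(2.5))
p,R=hang(T,0,.002); rel(p,R); o=telemetry.get_obs(); tl=(o["position"],o["tool_rot"]); print(T[:3,:3].T@o["ft_force"],T[:3,:3].T@o["moment"],o["q"])
```

```text
d(mm) [ 0.2 -0.1  3.2] r(deg) [-0.1  0.1 -0.2]
[-1.97202145 -0.07732902 -2.71901001] [-0.11180727  0.67309611  0.01325192] [-0.30086636  0.41103647  1.83469716  0.29580352  0.5014364  -0.57193286]
```

It has dropped 5 mm with no resistance, so the lugs are in the notches. I'll press the last few millimetres.

{"op": "step_arm", "data": {"targets": [{"dx": 0, "dy": 0, "dz": 0.001, "rx": 0, "ry": 0, "rz": 0}, {"dx": 0, "dy": 0, "dz": 0.002, "rx": 0, "ry": 0, "rz": 0}, {"dx": 0, "dy": 0, "dz": 0.003, "rx": 0, "ry": 0, "rz": 0}, {"dx": 0, "dy": 0, "dz": 0.0035, "rx": 0, "ry": 0, "rz": 0}, {"dx": 0, "dy": 0, "dz": 0.004, "rx": 0, "ry": 0, "rz": 0}]}}

```text
time: 9.4
position: [0.6031, -0.0284, 0.2169]
tool_rot: [0.676, 0.704, 0.155, 0.15]
ft_force: [-8.4, -0.5, 8.4]
grip_width: 0.0579
```

Run:
```python
from h import *
from rig import viewer,telemetry
T=portT(.6365,-.0268,np.radians(2.5))
p,R=hang(T,0,.002); rel(p,R); o=telemetry.get_obs(); tl=(o["position"],o["tool_rot"]); print(T[:3,:3].T@o["ft_force"],T[:3,:3].T@o["moment"])
s=viewer.camera("side");t=viewer.camera("top")
a=overlay(s,262,145,50,60,8,T,tl); s2=s["img"][145:205,262:312]
cv2.imwrite("pics/r5.png",np.hstack([a,cv2.resize(s2,(400,480),interpolation=cv2.INTER_CUBIC)]))
```

```text
d(mm) [ 0.1 -0.1  0.2] r(deg) [-0.1  0.1 -0.2]
[-4.09074114 -0.15110842 11.13237447] [-0.24806226  1.09267201  0.02378493]
```

View pics/r5.png

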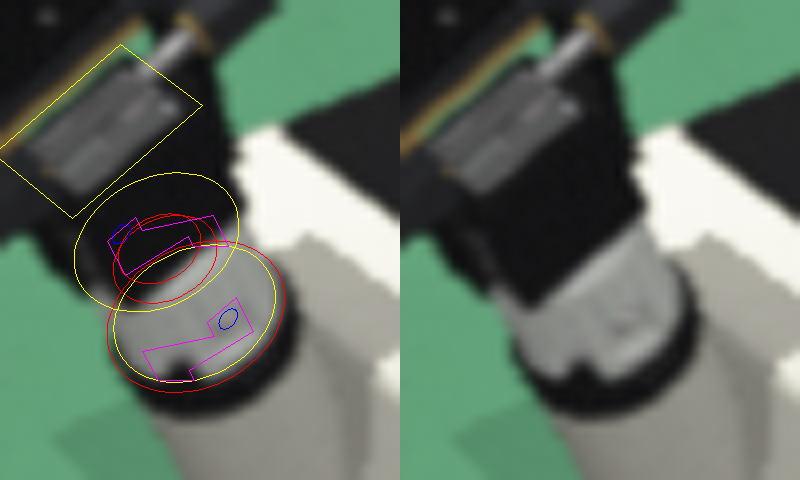

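The camera is seated: the lug is in the notch (crop (228,318)), there is firm contact at the expected height, and the turn is within 0.2° of my estimate of square. I'll release and back off along the axis.

{"op": "step_arm", "data": {"targets": [{"dx": 0, "dy": 0, "dz": 0, "rx": 0, "ry": 0, "rz": 0}, {"dx": 0, "dy": 0, "dz": 0, "rx": 0, "ry": 0, "rz": 0}, {"dx": 0, "dy": 0, "dz": 0, "rx": 0, "ry": 0, "rz": 0}, {"dx": 0, "dy": 0, "dz": 0, "rx": 0, "ry": 0, "rz": 0}, {"dx": 0, "dy": 0, "dz": 0, "rx": 0, "ry": 0, "rz": 0}], "gripper": 1}}

```text
time: 10.12
position: [0.6033, -0.0285, 0.2169]
tool_rot: [0.677, 0.704, 0.155, 0.15]
ft_force: [0.2, 0.1, 0.2]
grip_width: 0.0867
```

{"op": "step_arm", "data": {"targets": [{"dx": 0, "dy": 0, "dz": -0.01, "rx": 0, "ry": 0, "rz": 0}, {"dx": 0, "dy": 0, "dz": -0.03, "rx": 0, "ry": 0, "rz": 0}, {"dx": 0, "dy": 0, "dz": -0.06, "rx": 0, "ry": 0, "rz": 0}, {"dx": 0, "dy": 0, "dz": -0.1, "rx": 0, "ry": 0, "rz": 0}, {"dx": 0, "dy": 0, "dz": -0.14, "rx": 0, "ry": 0, "rz": 0}]}}

```text
time: 10.75
position: [0.5434, -0.0307, 0.3454]
tool_rot: [0.676, 0.704, 0.155, 0.15]
ft_force: [0.0, -0.4, 0.5]
grip_width: 0.0869
```

{"op": "step_arm", "data": {"targets": [{"dx": 0.04, "dy": 0, "dz": -0.02, "rx": 0, "ry": 0, "rz": 0}, {"dx": 0.09, "dy": 0, "dz": -0.03, "rx": 0, "ry": 0, "rz": 0}, {"dx": 0.14, "dy": 0, "dz": -0.03, "rx": 0, "ry": 0, "rz": 0}, {"dx": 0.18, "dy": 0, "dz": -0.03, "rx": 0, "ry": 0, "rz": 0}, {"dx": 0.18, "dy": 0, "dz": -0.03, "rx": 0, "ry": 0, "rz": 0}]}}

```text
time: 11.38
position: [0.5227, 0.1512, 0.373]
tool_rot: [0.675, 0.706, 0.156, 0.15]
ft_force: [-0.5, -0.1, -0.1]
grip_width: 0.0873
```

Run:
```python
from h import *
from rig import viewer,telemetry
T=portT(.6365,-.0268,np.radians(2.5))
p,R=hang(T,0,.002)
from scipy.spatial.transform import Rotation
tl=(p,Rotation.from_matrix(R).as_quat())
s=viewer.camera("side");t=viewer.camera("top")
cv2.imwrite("pics/f0.png",s["img"])
a=overlay(s,255,125,60,75,6,T,tl); b=overlay(t,240,140,60,75,6,T,tl)
cv2.imwrite("pics/f1.png",np.hstack([a,b])); 
cv2.imwrite("pics/f2.png",np.hstack([cv2.resize(s["img"][125:200,255:315],None,fx=6,fy=6,interpolation=cv2.INTER_CUBIC),cv2.resize(t["img"][140:215,240:300],None,fx=6,fy=6,interpolation=cv2.INTER_CUBIC)]))
print(telemetry.get_obs()["position"])
```

```text
[0.52325796 0.14886789 0.37264833]
```

View pics/f1.png

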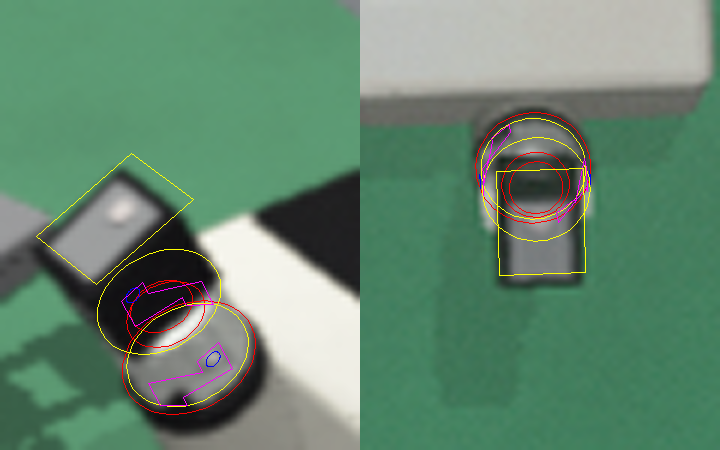

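View pics/f2.png

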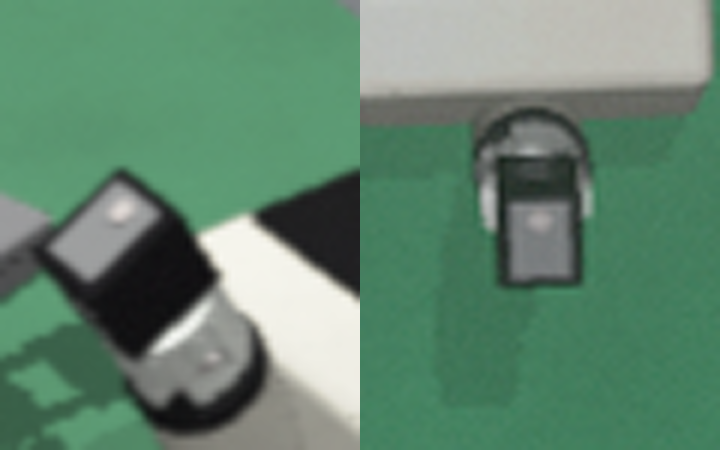

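View pics/f0.png

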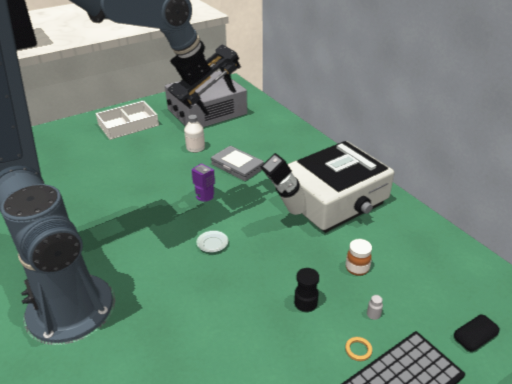

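The camera hangs square on the port with its lug in the notch (side crop (210,357)). The bystanders sit at their starting pixels and the arm is clear, so I'm handing in.

```bash
python3 -c "
from rig import robot
print(robot.hand_in())"
```

```text
the job is handed in; nothing more can be done
None
```

The camera is on the photo port, twisted home, released and handed in at about 11.4 s of the 48 s allowed. The hand-in gives no verdict, so this rests on my own checks.

- **Fitting:** I gripped the black camera (not the purple look-alike) across its 58 mm sides. It went over the port turned 52° and met the lugs with the rim about 10 mm above the shoulder, as expected. I twisted it 52° clockwise; it dropped about 8 mm and took firm contact at the seat height. The largest force I read was about 12 N.
- **Last checks:** The final pictures show the lug in its notch and the camera square to the imager. The gripper is well clear, and the bystanders in view look unmoved.
- **Disagreements:**
  - The camera's top appears about 1.6 px (some 5 mm) lower and nearer the robot than my model. Some of that was there before release. I put it down to calibration error and at most about 0.05 rad of rocking, which is inside the 0.15 rad limit.
  - The side and top views differed by 1–2 mm on where the port is, so I used a value between them.
- **Refused move:** One move call was refused because fields were missing. I repeated it, with no effect on the scene.

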